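# Wedge the parts box's spring hatch open and take out the collar

## Robot

A 7-joint arm with a two-finger parallel gripper is mounted at the origin on the work surface; the furniture and walls round the work are solid. World frame = base frame: x ahead of the robot, y to its left, z up, the work surface at z = 0. Lengths are in m, angles in rad, forces in N, time in s.
With the tool pointing down it reaches from about 0.425 to 0.925 m from the base axis. Payload 6.8 kg.
Tool frame: the origin (TCP) lies between the finger pads; the fingertips stand 14 mm ahead of it and the grasp point (between the pads) lies 5 mm behind it; z points along the fingers, y is the line along which they close (so a half turn about z gives the same grasp; the last joint's range is limited). The gripper opens to 85 mm and grips with 20 to 120 N. Pads are 22 mm wide; open, the fingers measure 114 mm over their backs; the gripper's body (76 mm by 85 mm) begins 54 mm behind the grasp point. The pads swing forward as they close: fully open they stand 13 mm farther back than shut.
Start: joints at [1.167, 0.477, 0.022, 1.555, -0.011, 1.109, -0.083], TCP at [0.197, -0.646, 0.245] pointing down, gripper open.
Joint ranges: [-2.96, 2.96], [-0.34, 2.1], [-1.41, 1.46], [0.24, 2.44], [-1.37, 4.51], [0.17, 1.92], [-2.96, 2.96]. Speed limits (rad/s): [2.39, 2.39, 3.14, 3.14, 3.14, 3.14, 3.14].

## Interface

Orientations are given as a rotation vector (axis times angle).
In Python, from bench import r, eyes, ticket gives the robot as it stands. The module is installed in compiled form; this text tells all that it offers.
- The arm moves only by the tool arm_command, never from a script. Its argument "plan" is text: rows parted by semicolons, each of 4 numbers parted by spaces: the shift along the tool's x, y, z in m, then the turn about the tool's z in degrees. In form: tx ty tz yaw; .... A call has 1 to 20 rows; each row shifts and turns the commanded pose from where the row before left it, along the tool's axes as they then stand; what a row does not reach is not made up. A row lasts 1/8 s, in which the tool goes at most 62.5 mm and 10.7 degrees, less where a joint would pass 70% of its speed; a pose out of reach is approached as far as the arm can. A call is refused whole if a number of a shift passes 0.0625 or a number of a turn 10.7, either way. A call with a gripper value outside its range is refused whole. "hand" is the closure, from -1 (fully open) to 1 (shut), set as the call begins (left out, the last holds). The fingers move at their own pace and stop on an object; "grip_force" is the grip in N (left out, the last holds). Time passes only in rows, so rows that do not move let the fingers close. It gives the time, the measured TCP pose, the force, the opening and the grip force at its end, in the units of the state.
- r.get_obs(): the state, without advancing time (a new reading comes with each control period).
- eyes.grab_frame(name): name is "scene" or "top" or "wrist"; returns (picture, depth): 480x640x3 uint8, red, green, blue; 480x640 float32, m along the optical axis (not along the pixel's ray), 0 where there is no reading.
- eyes.calibration(name): a dict with "fov_y" (degrees; the focal length in pixels is half the picture's height over the tangent of half this angle, whatever the lens; pixels are square), "cx", "cy" (the principal point, pixels), "origin" and "attitude" of the camera in the world; the wrist camera has in their place "tool_from_camera" (4x4, takes a point from camera to tool coordinates, whose origin is the TCP and whose axes are the flange's). Camera axes: x right, y up, looking along -z (the intrinsics and any distortion apply to the point x, -y, -z); pixel columns grow to the right and rows downward; lengths in m; the calibration is good to about 2 mm. A picture is of the moment at which its call begins: read the wrist's pose just before it. calibration takes no time and is no camera call.
- ticket.hand_in(): hands the job in; it is judged then, once.
The state is a dict: "clock": time; "joints": joint angles; "qvel": joint speeds; "tau": joint torques, N m; "tcp_pos": TCP position; "orientation": TCP orientation; "contact_force": force on the tool from outside, world axes, zero at the start; "moment": the same for the moment, N m; "grip_width": finger opening in m; "gripper_force": force on a finger pad.
Only numpy, scipy, OpenCV 4.12 (cv2) and the standard library are available. Lean on these libraries where they do the work, as an engineer would, in place of code of your own. Each camera call takes 0.05 s, during which the arm holds its last target. There are 200 camera calls.

## Task

The sliding hatch on top of the grey parts box springs shut by itself. Prop it fully open with the wooden wedge, laid flat and lengthwise on the sill (the ledge along the box's near side) so that it is jammed between the hatch's upright flange and the jamb bar at the box's right end, and let it go; then take the bronze collar out of the box and set it down gently, flat on the middle of the white plaster block. Leave the brown polishing bar where it lies, and do not shift the plaster block.

Things in the scene. Friction and masses are not known exactly. Their poses are not given: they have to be found in the camera images.
- wedge: Plain pale wooden wedge, loose, lying flat on its underside: 110 mm long, 36 mm wide with upright parallel sides (grip across these), 32 mm high at the thick end, 18 mm at the thin end, 25 mm in the middle; about 0.1 kg. Origin: centre of the underside; x runs lengthwise to the thin end, z up. Either end may face the hatch.
- sill (a point): Point on the top of the box's sill (ledge 60 mm wide, 46 mm above the bench) under the middle of the propped wedge. Axes are the box's: x the way the hatch opens (roughly to the robot's left), y roughly towards the robot, z up. The jamb, a bar across the box's right end, spans x -0.065 to -0.055 here and stands 8 mm above the sill. Fixed grey box, 244 (x) by 196 mm (y).
- compartment (a point): Middle of the floor of the box's compartment, 40 mm below the sill and the hatch plate; same axes as the sill. Inside it measures 108 mm (x) by 132 mm (y); the shut hatch covers it, the propped hatch leaves all of it open. No walls stand above the sill beside it but the jamb (8 mm), 4 mm rails and the hatch's flange.
- flange (a point): Point on the front face of the hatch's upright flange (6 mm thick, 184 mm across the box), straight over the sill's middle line and 18 mm above the sill; moves with the hatch; box axes. The flange reaches from 1 mm to 34 mm above the sill. With the hatch shut it stands 6 mm past the jamb.
- hatch (a joint): Opening of the sliding hatch in m: 0 shut (where it starts), about 0.104 with the 110 mm wedge between jamb and flange, 0.123 fully open. A spring shuts it whenever it is let go: 4 N to begin opening, 6 N when open. Pushing its flange towards the box's +x opens it, for instance with the end of the held wedge, carried just above the jamb.
- bronze_collar: Turned bronze collar, a stepped ring 52 mm in diameter at its foot and 20 mm high, about 0.18 kg, lying flat, foot down, on the floor of the compartment under the shut hatch, near its middle. Origin: centre of the underside, z up. Grip it from above across its diameter.
- plaster_block: White plaster bedding block lying flat on the bench, 78 mm (x) by 126 mm (y), top face 31 mm above the bench. Origin: centre of the underside, z up.
- polish_bar: Bystander: brown bar of polishing compound with square ends and level top, 111 x 46 x 33 mm, about as big as the wedge but not tapered; not to be used or moved. Origin: centre of the underside, x lengthwise.

How it is judged:
On the way:
1. The hatch is propped: the wedge lies flat along the sill between jamb and flange, holding the hatch open, and the fingers have let go of it (value of joint hatch above 0.095 m and x of wedge in the frame of sill between -0.02 and 0.02 m and y of wedge in the frame of sill between -0.025 and 0.025 m and z of wedge in the frame of sill between -0.004 and 0.006 m and angle between the x axis of wedge and the x axis of sill, either way round below 0.2 rad and angle between wedge's own z axis and vertical below 0.12 rad and contact force between the fingers and anything else below 0.3 N), for 0.3 s.
At the end, for the whole second after the job is handed in: Hatch open over 95 mm, the wedge flat on the sill (7 deg), lengthwise (11 deg), its middle within 20 mm along and 25 mm across of the sill point; the collar at rest, flat, on top of the plaster block, its centre within 26 mm (block x) and 48 mm (block y) of the block's middle (value of joint hatch above 0.095 m and x of wedge in the frame of sill between -0.02 and 0.02 m and y of wedge in the frame of sill between -0.025 and 0.025 m and z of wedge in the frame of sill between -0.004 and 0.006 m and angle between the x axis of wedge and the x axis of sill, either way round below 0.2 rad and angle between each of wedge, bronze_collar's own z axis and vertical below 0.12 rad and x of bronze_collar in the frame of plaster_block between -0.026 and 0.026 m and y of bronze_collar in the frame of plaster_block between -0.048 and 0.048 m and z of bronze_collar in the frame of plaster_block between 0.025 and 0.037 m and linear speed of bronze_collar below 0.02 m/s); the robot touches nothing.
It fails at once if the polishing bar is moved by more than 30 mm (distance of polish_bar from where it was at the start of the episode above 0.03 m).
It fails at once if the plaster block is moved by more than 30 mm (distance of plaster_block from where it was at the start of the episode above 0.03 m).
It fails at once if the collar is dropped or slammed onto the block (over 60 N) (contact force between bronze_collar and plaster_block above 60 N).
It also fails if it takes over 64 s, if anything falls off the work surface, if the arm or the gripper's body presses on something with over 40 N, if the wrist force passes 120 N, or if a joint passes its speed limit or range.

## Working session

There is one attempt and no reset: what is moved stays moved. The work goes in short steps, Python scripts to look and compute and a tool call to move; the robot and the scene stay as the last step left them, time stands still between calls to the robot, and variables do not carry over. Pictures are saved under pics/ and viewed, at most 10 in all, crops included, and the job is handed in when it is done.

Besides the shell and the picture viewer there is one more tool, called after ">>>" as name(argument=value, ...) on one line, values as JSON. arm_command: Moves the arm, as the interface text tells. Its arguments: {"type":"object","properties":{"plan":{"type":"string"},"hand":{"type":"number"},"grip_force":{"type":"number"}},"required":["plan"]}

```bash
mkdir -p pics; cat > h.py <<'E'
import numpy as np, cv2
from scipy.spatial.transform import Rotation as R
from bench import r, eyes, ticket
def cam(name, o=None):
    c=eyes.calibration(name)
    if name=='wrist':
        T=np.eye(4); T[:3,:3]=R.from_rotvec(o['orientation']).as_matrix(); T[:3,3]=o['tcp_pos']
        M=T@np.array(c['tool_from_camera'])
        return c,M[:3,:3],M[:3,3]
    a=np.array(c['attitude'],float)
    Rm=a if a.shape==(3,3) else R.from_rotvec(a).as_matrix()
    return c,Rm,np.array(c['origin'])
def pts(c,Rm,o,dep):
    f=240/np.tan(np.radians(c['fov_y'])/2)
    v,u=np.mgrid[0:480,0:640]
    P=np.stack([(u-c['cx'])/f*dep,-(v-c['cy'])/f*dep,-dep],-1)
    return P@Rm.T+o
def save(n,im): cv2.imwrite('pics/'+n+'.png',im[:,:,::-1])
E
python3 - <<'E'
from h import *
for n in ['top','scene']:
    im,d=eyes.grab_frame(n); save(n+'0',im); np.savez(n+'0.npz',im=im,d=d); print(n,eyes.calibration(n))
o=r.get_obs();print(o); print(eyes.calibration('wrist'))
E
```

```text
top {'fov_y': 46.138714557551914, 'cx': 323.25810642618353, 'cy': 250.83298368068446, 'origin': array([0.34660365, 0.03107918, 1.48995354]), 'attitude': array([ 0.11066658, -0.07002836, -1.55110569])}
scene {'fov_y': 46.29297194554381, 'cx': 319.3087985313282, 'cy': 240.5326210209413, 'origin': array([1.40059925, 0.6118933 , 0.71632788]), 'attitude': array([0.59253759, 1.07357518, 1.91175698])}
{'clock': 0.1, 'joints': array([ 1.16691063,  0.47773948,  0.02236678,  1.55634475, -0.01150765,
        1.10926607, -0.08311077]), 'qvel': array([-0.00138283, -0.00068581,  0.00029823, -0.00311265, -0.00112776,
        0.00026565,  0.00092339]), 'tau': array([ 3.96697797e-03, -5.97762251e+01,  1.61343042e+00, -2.81956208e+01,
        1.28101098e-02,  5.00879265e-03,  3.31980152e-05]), 'tcp_pos': array([ 0.19659147, -0.64521687,  0.2444119 ]), 'orientation': array([-3.10573054e+00, -4.62669034e-01,  5.66839594e-04]), 'contact_force': array([-0.62658829,  0.19846956,  0.45221522]), 'moment': array([ 0.0011836 ,  0.03107856, -0.00738847]), 'gripper_force': 0.0, 'grip_width': 0.08548532841082407}
{'fov_y': 71.53356063025512, 'cx': 318.3692015589317, 'cy': 241.7783955318608, 'tool_from_camera': array([[-2.70488783e-04,  9.59858591e-01,  2.80484245e-01,
         7.09631578e-02],
       [ 9.99999963e-01,  2.59406871e-04,  7.66348210e-05,
         9.96514663e-04],
       [ 7.99051055e-07,  2.80484256e-01, -9.59858626e-01,
        -1.29131358e-01],
       [ 0.00000000e+00,  0.00000000e+00,  0.00000000e+00,
         1.00000000e+00]])}
```

View pics/top0.png

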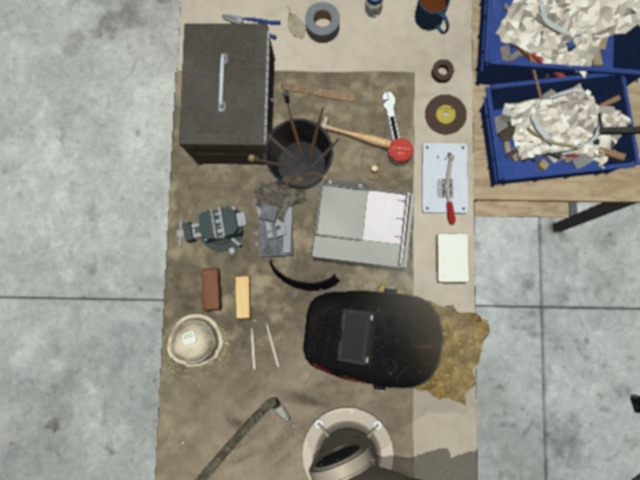

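View pics/scene0.png

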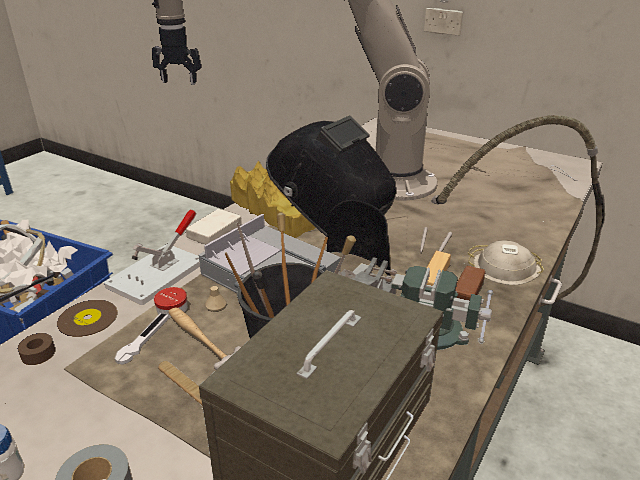

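The top view shows the wedge at (242,297), the bar at (211,289), the box around (362,225) and the plaster block at (453,258). A helmet (372,338) stands between the robot and the box. Next I measure these with the depth image.

```bash
python3 - <<'E'
from h import *
z=np.load('top0.npz'); im,d=z['im'],z['d']
c,Rm,o=cam('top'); P=pts(c,Rm,o,d)
hsv=cv2.cvtColor(im,cv2.COLOR_RGB2HSV)
def meas(name,box,fn):
    u0,v0,u1,v1=box
    m=np.zeros((480,640),bool); m[v0:v1,u0:u1]=fn(hsv[v0:v1,u0:u1].astype(int))
    m=cv2.morphologyEx(m.astype(np.uint8),cv2.MORPH_OPEN,np.ones((3,3)))>0
    p=P[m]; zt=np.median(p[:,2]); rc=cv2.minAreaRect((p[:,:2]*1000).astype(np.float32))
    print(name,m.sum(),'z',np.percentile(p[:,2],[5,50,95]).round(3),'rect',np.round(rc[0],1),np.round(rc[1],1),rc[2])
    return m,p
mw,pw=meas('wedge',(230,268,258,325),lambda h:(h[...,2]>170)&(h[...,1]>60))
mb,pb=meas('bar',(198,262,224,315),lambda h:(h[...,1]>110)&(h[...,0]<15))
mp,pp=meas('plaster',(430,225,475,290),lambda h:(h[...,2]>205)&(h[...,1]<50))
# wedge taper
ys=P[...,2][mw]; A=np.c_[pw[:,:2]-pw[:,:2].mean(0),np.ones(len(pw))]; print('slope',np.linalg.lstsq(A,ys,rcond=None)[0])
# heights map around box
for v in range(176,276,8): print(v,' '.join('%3d'%round(1000*P[v,u,2]) for u in range(306,420,5)))
for (u,v) in [(372,338),(330,340),(430,340),(372,296),(300,150),(270,215),(305,280),(450,190),(225,90),(215,225),(195,335),(450,220),(465,340),(410,330)]: print((u,v),P[v,u].round(3))
big=cv2.resize(im[165:285,290:420],None,fx=5,fy=5,interpolation=cv2.INTER_CUBIC); save('boxcrop',big[:600])
E
```

```text
wedge 548 z [0.015 0.025 0.033] rect [393.1 283. ] [108.1  39.3] 3.734113931655884
bar 645 z [0.026 0.032 0.037] rect [405.5 208.6] [358.9 105.3] 88.00534057617188
plaster 1381 z [0.022 0.027 0.032] rect [ 465.7 -133.2] [135.1 382.7] 16.500839233398438
slope [-0.12842563 -0.11391482  0.02438402]
176   6  10   6 203 219  -3   0   2  -2  -3   0  -3   1  19  10   2   4   1   0   0   3   4  -3
184 131  85  24  56  58  52  54  50  37  42  39  41  36   4  -1  -3   4   0   2   1   2  -2   0
192  42   5  -3  48  44  42  40  45  47  44  44  40  42  45  49  53  49  51  50  51  54   4   3
200  35  -5   1  38  41  47  41  43  41  41  46  45  43  48  52  44  47  53  44  52  77  50  -4
208   2  -3  -1  41  43  40  48  39  44  37  43  37  42  42  40  42  48  40  44  36  81  54  -6
216   0   0  -6  44  42  42  43  42  42  44  41  43  48  44  43  47  44  45  46  47  82  46  -1
224   1   3  51  40  37  33  46  42  46  37  37  43  44  46  46  42  45  56  43  47  24  56  -1
232   1  -4  51  40  39  44  46  41  47  43  44  49  47  46  41  49  47  47  48  43  41  -2  -9
240   6   4  39  43  47  44  50  42
[... 202 characters left out ...]
 46  47  50  46  45  45  49  44  42  77  52   1 -13
264  -4  -3   0   6  -1   2  -2  -5  -2   3  -4   0   9  25  38  46  47  45  44  43  53  -1  -6
272   2   3  -1   0  -5   6  -1   0   7   6   3   2   1  -2   1  -3   1   2  -3   0  -4   4  -4
(372, 338) [ 0.301 -0.045  0.251]
(330, 340) [0.292 0.047 0.186]
(430, 340) [ 0.298 -0.177  0.207]
(372, 296) [ 0.394 -0.047  0.207]
(300, 150) [0.785 0.138 0.032]
(270, 215) [0.597 0.205 0.095]
(305, 280) [ 0.44   0.118 -0.001]
(450, 190) [ 0.682 -0.26   0.028]
(225, 90) [0.883 0.31  0.193]
(215, 225) [0.566 0.339 0.113]
(195, 335) [0.293 0.391 0.056]
(450, 220) [ 0.588 -0.243  0.108]
(465, 340) [ 0.295 -0.283  0.082]
(410, 330) [ 0.32  -0.128  0.239]
```

View pics/boxcrop.png

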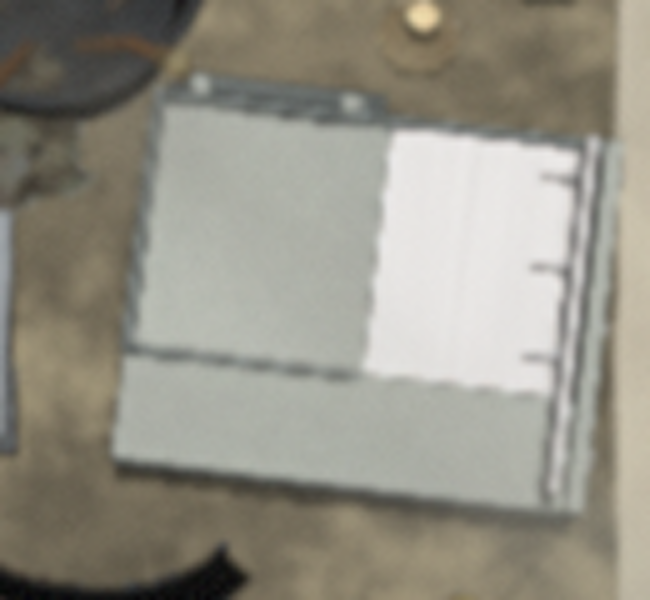

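The crop shows the flange as a thin white strip from crop (592,135) to (552,500). The sill is the grey near ledge, with box corners at about (115,460), (582,512) and (618,140) in the crop. Next I turn these into positions by casting rays.

```bash
cat >> h.py <<'E'
def ray(c,Rm,o,u,v,z):
    f=240/np.tan(np.radians(c['fov_y'])/2)
    d=Rm@np.array([(u-c['cx'])/f,-(v-c['cy'])/f,-1.]); return o+d*(z-o[2])/d[2]
def rect(m,C,z):
    cs,_=cv2.findContours(m.astype(np.uint8),cv2.RETR_EXTERNAL,cv2.CHAIN_APPROX_NONE)
    k=max(cs,key=cv2.contourArea)
    w=np.array([ray(*C,p[0][0],p[0][1],z)[:2] for p in k])
    q=cv2.boxPoints(cv2.minAreaRect((w*1000).astype(np.float32)))/1000
    a,b=q[1]-q[0],q[2]-q[1]
    if np.linalg.norm(a)<np.linalg.norm(b): a,b=b,a
    print('centre',q.mean(0).round(4),'L',np.linalg.norm(a).round(4),'W',np.linalg.norm(b).round(4),'yaw',np.degrees(np.arctan2(a[1],a[0])).round(1))
    return q
E
python3 - <<'E'
from h import *
z=np.load('top0.npz'); im=z['im']; C=cam('top'); hsv=cv2.cvtColor(im,cv2.COLOR_RGB2HSV).astype(int); H,S,V=hsv[...,0],hsv[...,1],hsv[...,2]
def w(m,b): k=np.zeros_like(m);u0,v0,u1,v1=b;k[v0:v1,u0:u1]=m[v0:v1,u0:u1];return k
rect(w((V>170)&(S>60),(230,268,258,325)),C,.025)
rect(w((S>110)&((H<15)|(H>170)),(198,262,224,315)),C,.033)
rect(w((V>195)&(S<60),(434,228,472,286)),C,.031)
for n,u,v,zz in [('LN',313,257,.046),('RN',406.4,267.4,.046),('RF',413.6,193,.046),('LF',321,185.5,.046),('flN',290+552/5,165+500/5,.08),('flF',290+592/5,165+135/5,.08),('helmF',372,290,.19)]:
    print(n,ray(*C,u,v,zz).round(4))
E
```

```text
centre [0.393  0.2814] L 0.1067 W 0.0341 yaw 2.0
centre [0.4103 0.3604] L 0.107 W 0.0442 yaw 4.7
centre [ 0.5126 -0.2694] L 0.1384 W 0.0853 yaw -0.6
LN [0.4971 0.0963 0.046 ]
RN [ 0.4743 -0.1437  0.046 ]
RF [ 0.6688 -0.1619  0.046 ]
LF [0.6855 0.0794 0.046 ]
flN [ 0.4771 -0.1246  0.08  ]
flF [ 0.6636 -0.1442  0.08  ]
helmF [ 0.4081 -0.0476  0.19  ]
```

```bash
cat >> h.py <<'E'
def yawof(rv): x=R.from_rotvec(rv).as_matrix()[:,0]; return np.degrees(np.arctan2(x[1],x[0]))
def plan(wps,polar=False,start=None):
    """wps: (x,y,z,yaw deg world,n rows); yaw unwrapped from the present"""
    o=r.get_obs(); p=np.array(o['tcp_pos']); y=yawof(o['orientation']); print('at',p.round(4),round(y,2))
    if start is not None: p=np.array(start[:3]);y=start[3]
    rows=[]
    for X,Y,Z,yw,n in wps:
        g=np.array([X,Y,Z]); a0=np.arctan2(p[1],p[0]);a1=np.arctan2(Y,X);r0=np.hypot(*p[:2]);r1=np.hypot(X,Y);p0=p.copy();y0=y
        for k in range(1,n+1):
            s=k/n
            t=np.array([(r0+(r1-r0)*s)*np.cos(a0+(a1-a0)*s),(r0+(r1-r0)*s)*np.sin(a0+(a1-a0)*s),p0[2]+(Z-p0[2])*s]) if polar else p0+(g-p0)*s
            d=t-p; c,sn=np.cos(np.radians(y)),np.sin(np.radians(y))
            tx=round(c*d[0]+sn*d[1],3 if polar else 4); ty=round(sn*d[0]-c*d[1],3 if polar else 4); tz=round(-d[2],3 if polar else 4); w=round(-((y0+(yw-y0)*s)-y),1)
            rows.append(f'{tx:g} {ty:g} {tz:g} {w:g}')
            p=p+np.array([c*tx+sn*ty,sn*tx-c*ty,-tz]); y-=w
    print(len(rows),'; '.join(rows)); print('end',p.round(4),round(y,2))
E
python3 -c "
from h import *
plan([(0.2,-0.6,0.36,17,3),(0.60,0.0,0.36,90,17),(0.43,0.2814,0.25,182,13)],polar=True)"
```

```text
at [ 0.1966 -0.6452  0.2444] 16.95
33 0.006 -0.014 -0.039 -0; 0.005 -0.014 -0.038 -0; 0.005 -0.014 -0.039 -0.1; 0.046 -0.005 0 -4.3; 0.046 -0.004 0 -4.3; 0.046 -0.005 0 -4.3; 0.046 -0.004 0 -4.3; 0.046 -0.005 0 -4.3; 0.045 -0.004 0 -4.2; 0.046 -0.004 0 -4.3; 0.045 -0.005 0 -4.3; 0.045 -0.004 0 -4.3; 0.045 -0.004 0 -4.3; 0.045 -0.004 0 -4.3; 0.045 -0.004 0 -4.3; 0.044 -0.004 0 -4.3; 0.045 -0.003 0 -4.3; 0.044 -0.004 0 -4.3; 0.044 -0.004 0 -4.3; 0.045 -0.003 0 -4.3; 0.026 -0.007 0.008 -7.1; 0.027 -0.005 0.009 -7; 0.027 -0.003 0.008 -7.1; 0.026 -0.001 0.009 -7.1; 0.027 0.001 0.008 -7.1; 0.025 0.002 0.009 -7; 0.026 0.005 0.008 -7.1; 0.024 0.007 0.009 -7.1; 0.024 0.008 0.008 -7.1; 0.022 0.01 0.009 -7; 0.022 0.012 0.008 -7.1; 0.02 0.013 0.009 -7.1; 0.02 0.014 0.008 -7.1
end [0.4295 0.2809 0.2504] 182.05
```

>>> arm_command(plan="0.006 -0.014 -0.039 0; 0.005 -0.014 -0.039 0; 0.005 -0.014 -0.039 0; 0.046 -0.005 0 -4.3; 0.046 -0.004 0 -4.3; 0.046 -0.005 0 -4.3; 0.046 -0.004 0 -4.3; 0.046 -0.005 0 -4.3; 0.045 -0.004 0 -4.3; 0.045 -0.004 0 -4.3; 0.045 -0.004 0 -4.3; 0.045 -0.004 0 -4.3; 0.045 -0.004 0 -4.3; 0.045 -0.004 0 -4.3; 0.045 -0.004 0 -4.3; 0.045 -0.004 0 -4.3; 0.045 -0.004 0 -4.3; 0.044 -0.004 0 -4.3; 0.044 -0.004 0 -4.3; 0.044 -0.004 0 -4.3", hand=-0.45)

```text
clock: 2.6
tcp_pos: [0.599, -0.0001, 0.3618]
orientation: [-2.217, -2.225, 0.001]
contact_force: [-0.3, 0.1, -0.0]
grip_width: 0.0618
gripper_force: 0.0
```

>>> arm_command(plan="0.026 -0.007 0.008 -7.1; 0.027 -0.005 0.009 -7.1; 0.027 -0.003 0.008 -7.1; 0.026 -0.001 0.009 -7.1; 0.027 0.001 0.008 -7.1; 0.025 0.002 0.009 -7; 0.026 0.005 0.008 -7.1; 0.024 0.007 0.009 -7.1; 0.024 0.008 0.008 -7.1; 0.022 0.01 0.009 -7; 0.022 0.012 0.008 -7.1; 0.02 0.013 0.009 -7.1; 0.02 0.014 0.008 -7.1; 0 0 0 0; 0 0 0 0")

```text
clock: 4.47
tcp_pos: [0.4287, 0.278, 0.2523]
orientation: [-0.055, 3.141, -0.001]
contact_force: [0.3, 0.7, -0.4]
grip_width: 0.0618
gripper_force: 0.0
```

```bash
python3 - <<'E'
from h import *
o=r.get_obs(); C=cam('wrist',o); im,d=eyes.grab_frame('wrist'); save('w1',im); np.savez('w1.npz',im=im,d=d)
print(o['clock'],o['tcp_pos'],yawof(o['orientation']),o['grip_width'],o['joints'].round(2))
P=pts(*C,d); hsv=cv2.cvtColor(im,cv2.COLOR_RGB2HSV).astype(int); H,S,V=hsv[...,0],hsv[...,1],hsv[...,2]
print('px of tcp',d[240,320])
m=(V>150)&(S>60)&(H>10)&(H<30)&(abs(P[...,2]-.025)<.014)&(abs(P[...,0]-.393)<.09)&(abs(P[...,1]-.281)<.04)
m=cv2.morphologyEx(m.astype(np.uint8),cv2.MORPH_OPEN,np.ones((5,5)))
rect(m,C,.025)
p=P[m>0]; A=np.c_[p[:,:2]-p[:,:2].mean(0),np.ones(len(p))]; print(np.linalg.lstsq(A,p[:,2],rcond=None)[0],p[:,2].min(),p[:,2].max())
E
```

```text
4.475 [0.42867425 0.27803009 0.25231355] -178.00964288603214 0.06180086526779944 [ 0.09  0.33 -0.94  1.89  0.31  1.07  0.63]
px of tcp 0.3953221
centre [0.3682 0.2768] L 0.0587 W 0.0324 yaw 4.8
[-0.13356375 -0.00996445  0.02586697] 0.015522302015390954 0.034140159869196995
```

View pics/w1.png

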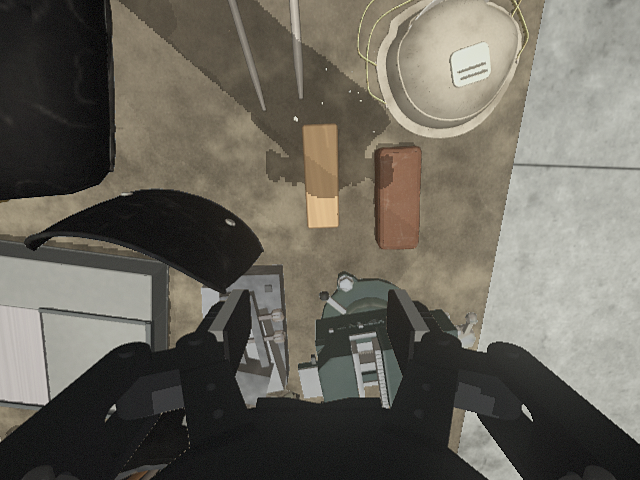

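The wrist view shows the wedge whole, from (304,125) to (339,227), half in shadow. The bar is well clear to its right at (398,197). I'll measure again with a mask that tolerates the shadow.

```bash
python3 - <<'E'
from h import *
o=r.get_obs(); C=cam('wrist',o); z=np.load('w1.npz'); im,d=z['im'],z['d']; P=pts(*C,d)
hsv=cv2.cvtColor(im,cv2.COLOR_RGB2HSV).astype(int); H,S,V=hsv[...,0],hsv[...,1],hsv[...,2]
m=np.zeros((480,640),np.uint8); m[115:235,295:350]=((S>85)&(V>90)&(P[...,2]>.01))[115:235,295:350]
m=cv2.morphologyEx(m,cv2.MORPH_OPEN,np.ones((5,5)))
q=rect(m,C,.025); n,_,_,_=cv2.connectedComponentsWithStats(m); print(n)
for u,v,zz in [(304,125,.032),(337,125,.032),(339,227,.018),(307,227,.018)]: print(ray(*C,u,v,zz).round(4))
plan([(0.393,0.2795,.1,184,8),(0.393,0.2795,.05,184,4)])
E
```

```text
centre [0.3914 0.2783] L 0.1077 W 0.0359 yaw 4.0
2
[0.3399 0.2595 0.032 ]
[0.3388 0.2922 0.032 ]
[0.446  0.3006 0.018 ]
[0.4472 0.2647 0.018 ]
at [0.4289 0.2779 0.2524] -178.03
12 0.0045 0.0004 0.019 -45.3; 0.0029 0.0034 0.0191 -45.2; -0.0004 0.0045 0.019 -45.3; -0.0034 0.0029 0.0191 -45.2; -0.0045 -0.0004 0.019 -45.3; -0.0028 -0.0035 0.0191 -45.2; 0.0005 -0.0045 0.019 -45.3; 0.0035 -0.0028 0.0191 -45.2; -0 -0 0.0125 -0; -0 -0 0.0125 -0; -0 -0 0.0125 -0; -0 -0 0.0125 -0
end [0.393  0.2795 0.05  ] 183.97
```

```bash
python3 -c "
from h import *
plan([(0.393,0.279,.1,-176,6),(0.393,0.279,.017,-176,6)])"
```

```text
at [0.4289 0.2779 0.2524] -178.03
12 0.006 0.0004 0.0254 -0.3; 0.006 0.0004 0.0254 -0.4; 0.0059 0.0005 0.0254 -0.3; 0.006 0.0004 0.0254 -0.4; 0.006 0.0006 0.0254 -0.3; 0.0059 0.0005 0.0254 -0.3; 0 0 0.0138 -0; 0 0 0.0139 -0; 0 0 0.0138 -0; 0 0 0.0138 -0; 0 0 0.0139 -0; 0 0 0.0138 -0
end [0.393 0.279 0.017] -176.03
```

>>> arm_command(plan="0.006 0.0005 0.0254 -0.4; 0.006 0.0005 0.0254 -0.3; 0.006 0.0005 0.0254 -0.3; 0.006 0.0005 0.0254 -0.3; 0.006 0.0005 0.0254 -0.3; 0.006 0.0005 0.0254 -0.4; 0 0 0.0138 0; 0 0 0.0138 0; 0 0 0.0138 0; 0 0 0.0138 0; 0 0 0.0139 0; 0 0 0.0139 0; 0 0 0 0; 0 0 0 0")

```text
clock: 6.28
tcp_pos: [0.3919, 0.2801, 0.017]
orientation: [-0.114, 3.139, 0.0]
contact_force: [0.4, -0.5, 0.8]
grip_width: 0.0619
gripper_force: 0.0
```

>>> arm_command(plan="0 0 0 0; 0 0 0 0; 0 0 0 0; 0 0 0 0; 0 0 0 0; 0 0 0 0", hand=1, grip_force=50)

```text
clock: 7.02
tcp_pos: [0.3922, 0.2802, 0.0175]
orientation: [-0.114, 3.138, 0.001]
contact_force: [-0.1, -0.6, 6.2]
grip_width: 0.0346
gripper_force: 50.6
```

```bash
python3 -c "
from h import *
plan([(0.42,0.27,.30,-176,7),(0.58,0.1,.32,-226,8),(0.505,-0.16,.26,-275.6,10)],polar=True)"
```

```text
at [0.3922 0.2802 0.0175] -175.85
25 -0.004 -0.002 -0.04 0; -0.004 -0.001 -0.041 0; -0.004 -0.002 -0.04 0.1; -0.003 -0.002 -0.04 -0; -0.004 -0.002 -0.041 0; -0.004 -0.001 -0.04 0; -0.004 -0.002 -0.04 0; -0.021 -0.017 -0.003 6.3; -0.023 -0.017 -0.002 6.2; -0.024 -0.016 -0.003 6.3; -0.026 -0.014 -0.002 6.2; -0.026 -0.014 -0.003 6.3; -0.028 -0.012 -0.002 6.2; -0.028 -0.011 -0.003 6.3; -0.03 -0.01 -0.002 6.2; -0.019 -0.021 0.006 5; -0.02 -0.02 0.006 4.9; -0.021 -0.019 0.006 5; -0.021 -0.019 0.006 5; -0.021 -0.017 0.006 4.9; -0.022 -0.016 0.006 5; -0.022 -0.016 0.006 5; -0.022 -0.014 0.006 4.9; -0.023 -0.014 0.006 5; -0.023 -0.012 0.006 4.9
end [ 0.5053 -0.1603  0.2595] -275.55
```

>>> arm_command(plan="-0.004 -0.002 -0.04 0; -0.004 -0.002 -0.04 0; -0.004 -0.002 -0.04 0; -0.004 -0.002 -0.04 0; -0.004 -0.001 -0.04 0; -0.004 -0.001 -0.04 0; -0.003 -0.002 -0.042 0; -0.021 -0.017 -0.003 6.3; -0.023 -0.017 -0.002 6.2; -0.024 -0.016 -0.003 6.3; -0.026 -0.014 -0.002 6.2; -0.026 -0.014 -0.003 6.3; -0.028 -0.012 -0.002 6.2; -0.028 -0.011 -0.003 6.3; -0.03 -0.01 -0.002 6.2; -0.019 -0.021 0.006 5; -0.02 -0.02 0.006 4.9; -0.021 -0.019 0.006 5; -0.021 -0.019 0.006 5; -0.021 -0.017 0.006 4.9")

```text
clock: 9.52
tcp_pos: [0.5574, -0.0402, 0.2885]
orientation: [1.824, 2.558, -0.0]
contact_force: [-0.2, -0.3, -0.4]
grip_width: 0.0351
gripper_force: 50.6
```

>>> arm_command(plan="-0.022 -0.016 0.006 5; -0.022 -0.016 0.006 5; -0.022 -0.014 0.006 4.9; -0.023 -0.014 0.006 5; -0.023 -0.012 0.006 4.9; 0 0 0 0; 0 0 0 0")

```text
clock: 10.4
tcp_pos: [0.5059, -0.1601, 0.259]
orientation: [2.324, 2.113, 0.001]
contact_force: [-0.0, 0.4, -0.5]
grip_width: 0.0347
gripper_force: 50.5
```

```bash
python3 - <<'E'
from h import *
o=r.get_obs(); im,d=eyes.grab_frame('wrist'); save('w2',im); np.savez('w2.npz',im=im,d=d)
print(o['clock'],o['tcp_pos'],yawof(o['orientation']),o['grip_width'],o['joints'].round(2))
E
```

```text
10.4 [ 0.50590373 -0.16010562  0.25903762] 84.56010900574222 0.03466051136294361 [ 0.58  0.26 -0.46  1.86  0.13  1.05 -0.03]
```

View pics/w2.png

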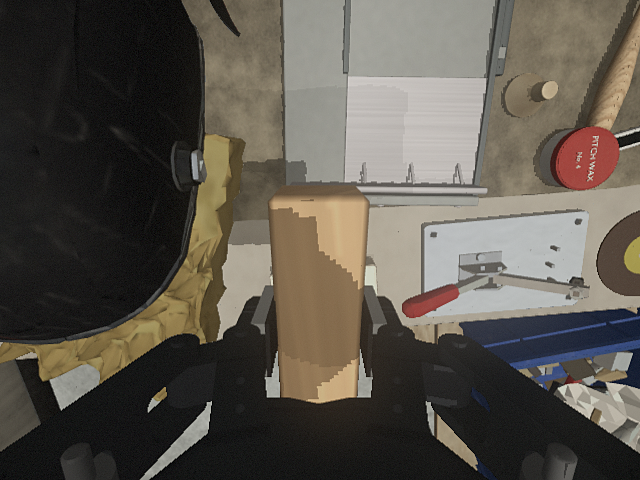

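The wedge is held straight, with its thick end leading (top edge at about row 190). The box's near edge runs at column ~285, the sill/plate line at ~347, and the flange line at about row 188 from column 360 to 487.

```bash
python3 - <<'E'
from h import *
o=r.get_obs(); C=cam('wrist',o); z=np.load('w2.npz'); im,d=z['im'],z['d']; P=pts(*C,d)
g=cv2.cvtColor(im,cv2.COLOR_RGB2GRAY).astype(int)
for v in (20,80,140,170):
    row=np.abs(np.diff(cv2.blur(g.astype(np.float32),(1,5))[v])); 
    for a,b in ((270,300),(335,360)):
        u=a+np.argmax(row[a:b]); print(v,u,ray(*C,u+.5,v,.046).round(4))
hm=P[...,2]
for u in (385,420,455,480):
    vs=[v for v in range(170,215) if .07<hm[v,u]<.092]; 
    ws=[v for v in range(190,220) if .03<hm[v,u]]
    if vs and ws: print(u,'flange rows',min(vs),max(vs),P[min(vs),u].round(4),P[max(vs),u].round(4),'box end',max(ws),P[max(ws),u].round(4))
m=np.zeros((480,640),np.uint8)
# held wedge lead end
for v in range(186,214,4): print(v,P[v,320].round(4),P[v,290].round(4))
E
```

```text
20 282 [0.4911 0.0199 0.046 ]
20 343 [0.5455 0.0148 0.046 ]
80 280 [ 0.4832 -0.0286  0.046 ]
80 347 [ 0.5457 -0.0345  0.046 ]
140 282 [ 0.4784 -0.0822  0.046 ]
140 345 [ 0.54  -0.088  0.046]
170 285 [ 0.4778 -0.1112  0.046 ]
170 344 [ 0.5369 -0.1168  0.046 ]
385 flange rows 185 192 [ 0.5717 -0.1319  0.0739] [ 0.5705 -0.1376  0.0794] box end 204 [ 0.5749 -0.1538  0.0534]
420 flange rows 185 192 [ 0.6052 -0.1354  0.0712] [ 0.6025 -0.1405  0.0803] box end 204 [ 0.6101 -0.157   0.0538]
455 flange rows 186 192 [ 0.6365 -0.1388  0.0754] [ 0.6344 -0.1434  0.0809] box end 206 [ 0.6475 -0.1636  0.0486]
480 flange rows 186 193 [ 0.6608 -0.1413  0.0731] [ 0.6578 -0.1467  0.0801] box end 193 [ 0.6578 -0.1467  0.0801]
186 [ 0.5119 -0.1064  0.2483] [ 0.4995 -0.1052  0.2485]
190 [ 0.5118 -0.1062  0.2621] [ 0.5004 -0.1053  0.2608]
194 [ 0.5118 -0.1063  0.2719] [ 0.5013 -0.1053  0.2718]
198 [ 0.5117 -0.1076  0.2726] [ 0.5012 -0.1067  0.2722]
202 [ 0.5115 -0.1087  0.2746] [ 0.5013 -0.1077  0.2749]
206 [ 0.5114 -0.1101  0.2744] [ 0.5011 -0.1092  0.2739]
210 [ 0.5113 -0.112   0.2719] [ 0.5008 -0.1107  0.2734]
```

```bash
python3 -c "
from h import *
plan([(0.4964,-0.2064,.19,84.2,4),(0.4964,-0.2064,.0755,84.2,7),(0.4964,-0.2064,.0755,84.2,1)])
plan([(0.510,-0.072,.0755,84.2,14)],start=(0.4964,-0.2064,.0755,84.2))"
```

```text
at [ 0.5062 -0.1597  0.2592] 84.62
12 -0.0119 -0.0013 0.0173 0.1; -0.0118 -0.0014 0.0173 0.1; -0.0119 -0.0012 0.0173 0.1; -0.0119 -0.0013 0.0173 0.1; 0 -0 0.0164 0; 0 -0 0.0163 0; 0 -0 0.0164 0; 0 -0 0.0163 0; 0 -0 0.0164 0; 0 -0 0.0163 0; 0 -0 0.0164 0; 0 -0 -0 0
end [ 0.4964 -0.2064  0.0755] 84.22
at [ 0.5062 -0.1597  0.2592] 84.62
14 0.0096 -0 -0 -0; 0.0097 -0 -0 -0; 0.0096 -0 -0 -0; 0.0097 -0 -0 -0; 0.0096 -0 -0 -0; 0.0097 -0 -0 -0; 0.0096 -0 -0 -0; 0.0097 -0 -0 -0; 0.0096 -0 -0 -0; 0.0097 -0 -0 -0; 0.0096 -0 -0 -0; 0.0097 -0 -0 -0; 0.0096 -0 -0 -0; 0.0097 -0.0001 -0 -0
end [ 0.51   -0.072   0.0755] 84.2
```

>>> arm_command(plan="-0.0119 -0.0013 0.0173 0.1; -0.0119 -0.0013 0.0173 0.1; -0.0119 -0.0013 0.0173 0.1; -0.0119 -0.0013 0.0173 0.1; 0 0 0.0164 0; 0 0 0.0164 0; 0 0 0.0164 0; 0 0 0.0164 0; 0 0 0.0164 0; 0 0 0.0164 0; 0 0 0.0162 0; 0 0 0 0; 0 0 0 0")

```text
clock: 12.08
tcp_pos: [0.4962, -0.2074, 0.0753]
orientation: [2.332, 2.105, 0.0]
contact_force: [0.7, -0.1, -1.3]
grip_width: 0.0348
gripper_force: 50.6
```

>>> arm_command(plan="0.0096 0 0 0; 0.0096 0 0 0; 0.0096 0 0 0; 0.0096 0 0 0; 0.0097 0 0 0; 0.0097 0 0 0; 0.0097 0 0 0; 0.0096 0 0 0; 0.0096 0 0 0; 0.0096 0 0 0; 0.0097 0 0 0; 0.0097 0 0 0; 0.0097 0 0 0; 0.0097 0 0 0; 0 0 0 0; 0 0 0 0")

```text
clock: 14.08
tcp_pos: [0.5102, -0.0742, 0.0755]
orientation: [2.332, 2.102, -0.0]
contact_force: [1.8, -6.1, 0.1]
grip_width: 0.0346
gripper_force: 50.7
```

>>> arm_command(plan="0.003 0 0 0; 0 0 0.003 0; 0 0 0.003 0; 0 0 0.003 0; 0 0 0.003 0; 0 0 0 0; 0 0 0 0")

```text
clock: 14.95
tcp_pos: [0.5098, -0.0714, 0.0635]
orientation: [2.332, 2.103, -0.002]
contact_force: [-1.6, -6.0, 3.3]
grip_width: 0.0349
gripper_force: 51.2
```

```bash
python3 - <<'E'
from h import *
o=r.get_obs(); C=cam('wrist',o); im,d=eyes.grab_frame('wrist'); save('w3',im); np.savez('w3.npz',im=im,d=d); P=pts(*C,d)
print(o['tcp_pos'],o['contact_force'],yawof(o['orientation']))
for v in range(100,400,20): print(v,P[v,320].round(3),P[v,400].round(3))
E
```

```text
[ 0.50976761 -0.0713596   0.06354615] [-1.58470077 -5.98852117  3.26525653] 84.07164389680075
100 [0.52  0.016 0.046] [0.552 0.012 0.047]
120 [0.519 0.008 0.046] [0.552 0.005 0.046]
140 [0.518 0.    0.046] [ 0.551 -0.003  0.047]
160 [ 0.517 -0.008  0.045] [ 0.551 -0.011  0.048]
180 [ 0.516 -0.013  0.081] [ 0.543 -0.016  0.08 ]
200 [ 0.516 -0.02   0.077] [ 0.551 -0.029  0.043]
220 [ 0.515 -0.027  0.078] [ 0.559 -0.048  0.006]
240 [ 0.514 -0.035  0.077] [ 0.559 -0.06   0.006]
260 [ 0.513 -0.043  0.075] [ 0.558 -0.072  0.007]
280 [ 0.512 -0.051  0.073] [ 0.558 -0.085  0.007]
300 [ 0.512 -0.06   0.074] [ 0.558 -0.098  0.006]
320 [ 0.511 -0.07   0.072] [ 0.557 -0.111  0.007]
340 [ 0.51  -0.079  0.071] [ 0.536 -0.063  0.101]
360 [ 0.509 -0.09   0.069] [ 0.533 -0.057  0.118]
380 [ 0.507 -0.102  0.067] [ 0.531 -0.058  0.124]
```

View pics/w3.png

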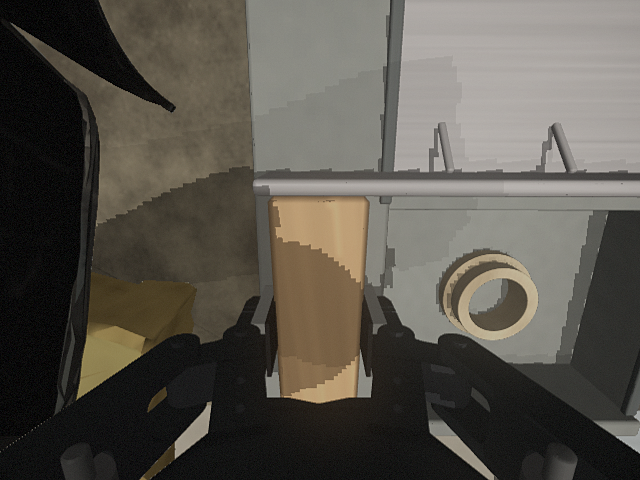

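The hatch is open, with the wedge on the sill against the flange (row 185). The collar is in view at about (490,300). I'll back the wedge onto the jamb, release, and measure the collar from this frame.

>>> arm_command(plan="-0.002 0 0 0; -0.002 0 0 0; -0.002 0 0 0; -0.001 0 0 0; 0 0 0 0")

```text
clock: 15.62
tcp_pos: [0.5094, -0.0762, 0.0635]
orientation: [-2.331, -2.106, -0.001]
contact_force: [-1.9, -0.6, 6.2]
grip_width: 0.035
gripper_force: 51.4
```

>>> arm_command(plan="0 0 0 0; 0 0 0 0; 0 0 -0.002 0; 0 0 -0.002 0; 0 0 0 0; 0 0 0 0; 0 0 0 0", hand=-0.4)

```text
clock: 16.5
tcp_pos: [0.5092, -0.077, 0.0671]
orientation: [-2.332, -2.105, 0.0]
contact_force: [-0.1, -0.1, 0.7]
grip_width: 0.0601
gripper_force: 0.0
```

```bash
python3 - <<'E'
from h import *
o=dict(r.get_obs()); print(o['clock'],o['tcp_pos'],o['contact_force'],o['grip_width'])
z=np.load('w3.npz'); im,d=z['im'],z['d']
o['tcp_pos']=np.array([0.50976761,-0.0713596,0.06354615]); o['orientation']=np.array([2.332,2.103,-0.002]); C=cam('wrist',o); P=pts(*C,d)
hsv=cv2.cvtColor(im,cv2.COLOR_RGB2HSV).astype(int)
m=np.zeros((480,640),bool); m[240:350,430:550]=((hsv[...,1]>40)&(P[...,2]>.009))[240:350,430:550]
p=P[m]; print(m.sum(),np.percentile(p[:,2],[5,25,50,75,95]).round(4))
t=p[(p[:,2]>.022)]; (c,rad)=cv2.minEnclosingCircle((t[:,:2]*1000).astype(np.float32)); print('top',c,rad)
(c,rad)=cv2.minEnclosingCircle((p[:,:2]*1000).astype(np.float32)); print('all',c,rad)
im,d=eyes.grab_frame('wrist'); save('w4',im); np.savez('w4.npz',im=im,d=d)
P=pts(*cam('wrist',r.get_obs()),d)
for v in range(160,400,20): print(v,P[v,320].round(3))
E
```

```text
16.5 [ 0.50918242 -0.07697379  0.06706905] [-0.12598532 -0.06193302  0.72771439] 0.060061515596041594
5744 [0.0112 0.0156 0.0225 0.0264 0.0275]
top (570.9569091796875, -55.37050247192383) 76.47289276123047
all (570.9569091796875, -55.37050247192383) 76.47289276123047
160 [ 0.516 -0.014  0.046]
180 [ 0.516 -0.022  0.048]
200 [ 0.515 -0.025  0.081]
220 [ 0.514 -0.033  0.077]
240 [ 0.513 -0.041  0.076]
260 [ 0.513 -0.049  0.076]
280 [ 0.512 -0.058  0.074]
300 [ 0.511 -0.067  0.074]
320 [ 0.51  -0.077  0.072]
340 [ 0.509 -0.087  0.072]
360 [ 0.508 -0.098  0.07 ]
380 [ 0.507 -0.109  0.068]
```

View pics/w4.png

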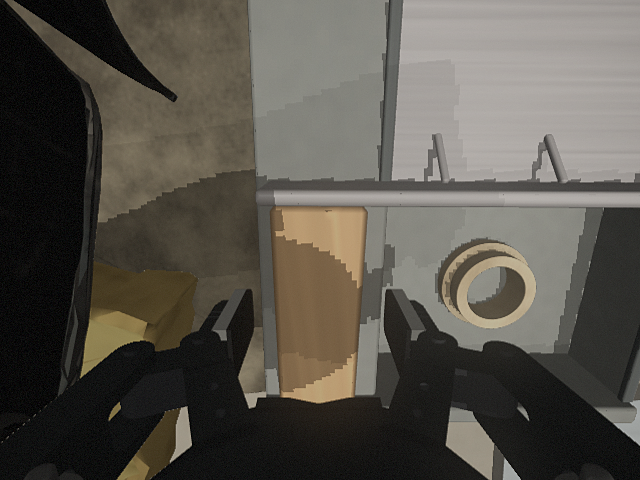

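The wedge is released and jammed: its thick end is at the flange (row 205) and the fingers are clear on both sides. The collar's top ring spans columns 456–536 and rows 256–328.

```bash
python3 - <<'E'
from h import *
o=r.get_obs(); C=cam('wrist',o); z=np.load('w4.npz'); im,d=z['im'],z['d']; P=pts(*C,d)
hsv=cv2.cvtColor(im,cv2.COLOR_RGB2HSV).astype(int)
for u,v in [(456,292),(536,292),(496,256),(496,328)]: print(ray(*C,u,v,.026).round(4))
print('c',ray(*C,496,292,.026).round(4))
m=np.zeros((480,640),np.uint8); m[236:332,432:542]=(hsv[...,1]>60)[236:332,432:542]&(abs(P[...,2]-.018)<.012)[236:332,432:542]
m=cv2.morphologyEx(m,cv2.MORPH_OPEN,np.ones((3,3)))>0; p=P[m]
for lo,hi in ((.007,.014),(.014,.020),(.022,.03)):
    t=p[(p[:,2]>lo)&(p[:,2]<hi)]; a=np.percentile(t[:,:2],[1,99],axis=0); print(lo,len(t),a.round(4).tolist(),a.mean(0).round(4))
plan([(0.509,-0.077,.16,84.2,5)])
E
```

```text
[ 0.5846 -0.0933  0.026 ]
[ 0.6289 -0.0979  0.026 ]
[ 0.6057 -0.0743  0.026 ]
[ 0.6078 -0.1185  0.026 ]
c [ 0.6067 -0.0956  0.026 ]
0.007 505 [[0.5808, -0.1125], [0.6228, -0.0706]] [ 0.6018 -0.0915]
0.014 1376 [[0.5811, -0.1153], [0.6226, -0.0706]] [ 0.6019 -0.093 ]
0.022 1229 [[0.5848, -0.1127], [0.6231, -0.074]] [ 0.604  -0.0934]
at [ 0.5092 -0.0769  0.0671] 84.15
5 -0 -0 -0.0186 -0; -0 -0.0001 -0.0186 -0; -0.0001 -0 -0.0186 -0; 0 -0 -0.0186 -0; 0 -0.0001 -0.0185 -0.1
end [ 0.509 -0.077  0.16 ] 84.25
```

```bash
python3 -c "
from h import *
plan([(0.509,-0.077,.12,84.2,4),(0.6067,-0.096,.12,84.2,5),(0.6067,-0.096,.022,84.2,8)])"
```

```text
at [ 0.5092 -0.0769  0.0671] 84.15
17 -0 -0 -0.0132 -0; -0 -0.0001 -0.0133 -0; -0.0001 -0 -0.0132 -0; 0 -0.0001 -0.0132 -0.1; -0.0018 0.0198 -0 0; -0.0018 0.0199 -0 0; -0.0019 0.0198 -0 0; -0.0018 0.0198 -0 0; -0.0018 0.0198 -0 0; 0 0 0.0122 0; 0 0 0.0123 0; 0 0 0.0122 0; 0 0 0.0123 0; 0 0 0.0122 0; 0 0 0.0123 0; 0 0 0.0122 0; 0 0 0.0123 0
end [ 0.6067 -0.096   0.022 ] 84.25
```

>>> arm_command(plan="0 0 -0.0132 0; 0 0 -0.0132 0; 0 0 -0.0132 0; 0 0 -0.0133 0")

```text
clock: 17.05
tcp_pos: [0.5094, -0.077, 0.1213]
orientation: [2.332, 2.105, 0.001]
contact_force: [-0.3, -0.2, 1.4]
grip_width: 0.06
gripper_force: 0.0
```

>>> arm_command(plan="-0.0018 0.0198 0 0; -0.0018 0.0198 0 0; -0.0018 0.0198 0 0; -0.0018 0.0198 0 0; -0.0018 0.0198 0 0; 0 0 0 0; 0 0 0.0122 0; 0 0 0.0122 0; 0 0 0.0122 0; 0 0 0.0122 0; 0 0 0.0122 0; 0 0 0.0122 0; 0 0 0.0122 0; 0 0 0.0122 0; 0 0 0 0; 0 0 0 0", hand=-0.65)

```text
clock: 19.05
tcp_pos: [0.607, -0.096, 0.0226]
orientation: [2.332, 2.105, 0.0]
contact_force: [0.7, 0.7, 0.0]
grip_width: 0.0704
gripper_force: 0.0
```

>>> arm_command(plan="0 0 0 0; 0 0 0 0; 0 0 0 0; 0 0 0 0; 0 0 0 0; 0 0 0 0", hand=1, grip_force=40)

```text
clock: 19.8
tcp_pos: [0.6072, -0.096, 0.0235]
orientation: [2.331, 2.105, 0.001]
contact_force: [-1.8, 0.3, 4.7]
grip_width: 0.0465
gripper_force: 39.8
```

```bash
python3 - <<'E'
from h import *
z=np.load('top0.npz'); im,d=z['im'],z['d']; C=cam('top'); P=pts(*C,d)
hsv=cv2.cvtColor(im,cv2.COLOR_RGB2HSV).astype(int)
m=np.zeros((480,640),bool); m[228:288,434:474]=((hsv[...,2]>185)&(hsv[...,1]<70)&(P[...,2]>.018))[228:288,434:474]
p=P[m]; a=np.percentile(p[:,:2],[1,99],axis=0); print(a.round(4).tolist(),a.mean(0),np.median(p[:,2]))
print('lever max',max([(round(P[v,u,2],3),u,v,P[v,u].round(3).tolist()) for v in range(150,226) for u in range(425,468) if P[v,u,2]<.4]))
plan([(0.6072,-0.096,.20,84.2,6),(0.515,-0.2725,.20,84.2,8)])
E
```

```text
[[0.4427, -0.305], [0.5655, -0.2276]] [ 0.50408764 -0.26626576] 0.026975549222693518
lever max (np.float64(0.108), 450, 220, [0.588, -0.243, 0.108])
at [ 0.6072 -0.096   0.0235] 84.15
14 0 -0 -0.0294 -0; 0 -0 -0.0294 -0; 0 -0 -0.0295 -0; 0 -0 -0.0294 -0; 0 -0 -0.0294 -0; 0 -0 -0.0294 -0.1; -0.0231 -0.0093 -0 0; -0.0231 -0.0092 -0 0; -0.0231 -0.0093 -0 0; -0.0231 -0.0092 -0 0; -0.0231 -0.0093 -0 0; -0.0231 -0.0093 -0 0; -0.0231 -0.0092 -0 0; -0.0231 -0.0093 -0 0
end [ 0.515  -0.2725  0.2   ] 84.25
```

>>> arm_command(plan="0 0 -0.0294 0; 0 0 -0.0294 0; 0 0 -0.0294 0; 0 0 -0.0294 0; 0 0 -0.0294 0; 0 0 -0.0294 0; -0.0227 -0.0105 0 0; -0.0227 -0.0105 0 0; -0.0227 -0.0105 0 0; -0.0227 -0.0105 0 0; -0.0227 -0.0105 0 0; -0.0227 -0.0105 0 0; -0.0227 -0.0105 0 0; -0.0227 -0.0104 0 0; 0 0 0.025 0; 0 0 0.025 0; 0 0 0 0; 0 0 0 0")

```text
clock: 22.05
tcp_pos: [0.5053, -0.2681, 0.1497]
orientation: [2.331, 2.105, 0.001]
contact_force: [0.3, -0.6, -1.9]
grip_width: 0.0464
gripper_force: 41.1
```

```bash
python3 - <<'E'
from h import *
o=r.get_obs(); C=cam('wrist',o); im,d=eyes.grab_frame('wrist'); save('w5',im); np.savez('w5.npz',im=im,d=d)
print(o['clock'],o['tcp_pos'],yawof(o['orientation']),o['grip_width'],o['contact_force'])
E
```

```text
22.05 [ 0.50529664 -0.26814826  0.14968402] 84.15796121004462 0.04640441994453795 [ 0.28734849 -0.57761634 -1.90540888]
```

View pics/w5.png

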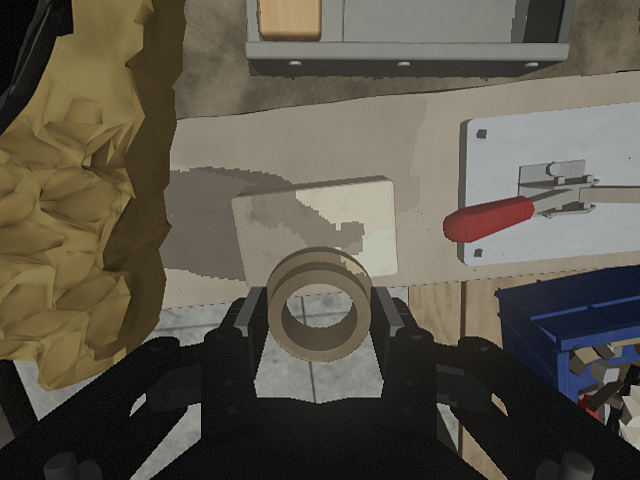

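The collar is held level at (318,305). The block's corners show at (234,192), (393,177) and (398,275).

```bash
python3 - <<'E'
from h import *
o=r.get_obs(); C=cam('wrist',o); z=np.load('w5.npz'); d=z['d']; P=pts(*C,d)
a,b,c=[ray(*C,u,v,.031) for u,v in [(234,192),(393,177),(398,275)]]
print(a,b,c,'centre',(a+c)/2,np.linalg.norm(a-b),np.linalg.norm(b-c))
print('rock',P[250,160],P[150,165],'lever tip',P[228,450], P[190,370])
E
```

```text
[ 0.4471992  -0.22582638  0.031     ] [ 0.56520563 -0.22691599  0.031     ] [ 0.5661425  -0.30469251  0.031     ] centre [ 0.50667085 -0.26525944  0.031     ] 0.11801146103779332 0.07778216445850362
rock [ 0.36433742 -0.27350421 -0.00245079] [ 0.39357399 -0.1904326   0.00916481] lever tip [ 0.58122574 -0.250315    0.09908005] [ 0.54829133 -0.23516455  0.02780879]
```

>>> arm_command(plan="0.002 0 0.016 0; 0 0 0.016 0; 0 0 0.016 0; 0 0 0.016 0; 0 0 0.014 0; 0 0 0.01 0; 0 0 0.006 0; 0 0 0.003 0; 0 0 0.001 0; 0 0 0.001 0; 0 0 0.001 0; 0 0 0 0; 0 0 0 0")

```text
clock: 23.72
tcp_pos: [0.505, -0.2661, 0.0489]
orientation: [2.332, 2.105, 0.0]
contact_force: [0.4, -0.2, -1.2]
grip_width: 0.0462
gripper_force: 41.1
```

>>> arm_command(plan="0 0 0.0005 0; 0 0 0.0005 0; 0 0 0.0005 0; 0 0 0 0; 0 0 0 0")

```text
clock: 24.35
tcp_pos: [0.505, -0.2661, 0.0473]
orientation: [-2.332, -2.105, 0.0]
contact_force: [0.0, -0.2, -0.7]
grip_width: 0.0464
gripper_force: 41.1
```

>>> arm_command(plan="0 0 0.0005 0; 0 0 0.0005 0; 0 0 0.0005 0; 0 0 0 0; 0 0 0 0")

```text
clock: 24.98
tcp_pos: [0.505, -0.2661, 0.0458]
orientation: [-2.332, -2.105, -0.0]
contact_force: [0.3, 0.3, -2.1]
grip_width: 0.0467
gripper_force: 41.1
```

>>> arm_command(plan="0 0 0.0005 0; 0 0 0.0005 0; 0 0 0.0005 0; 0 0 0.0005 0; 0 0 0 0; 0 0 0 0")

```text
clock: 25.72
tcp_pos: [0.5051, -0.2661, 0.0449]
orientation: [2.332, 2.105, -0.001]
contact_force: [-4.8, 1.5, 11.0]
grip_width: 0.0466
gripper_force: 43.1
```

>>> arm_command(plan="0 0 -0.0007 0; 0 0 0 0")

```text
clock: 25.98
tcp_pos: [0.5051, -0.2661, 0.045]
orientation: [2.332, 2.105, -0.0]
contact_force: [-2.7, 0.8, 6.9]
grip_width: 0.0466
gripper_force: 42.4
```

>>> arm_command(plan="0 0 0 0; 0 0 0 0; 0 0 0 0; 0 0 0 0; 0 0 -0.003 0; 0 0 -0.008 0; 0 0 -0.015 0; 0 0 -0.025 0; 0 0 -0.03 0; 0 0 -0.03 0; 0 0 -0.03 0; 0 0 -0.03 0; 0 0 0 0; 0 0 0 0; 0 0 0 0", hand=-0.5)

```text
clock: 27.85
tcp_pos: [0.5043, -0.2658, 0.2146]
orientation: [-2.331, -2.104, 0.001]
contact_force: [-0.3, -0.1, -0.8]
grip_width: 0.064
gripper_force: 0.0
```

```bash
python3 - <<'E'
from h import *
o=r.get_obs(); C=cam('wrist',o); im,d=eyes.grab_frame('wrist'); save('w6',im); np.savez('w6.npz',im=im,d=d)
print(o['clock'],o['tcp_pos'],yawof(o['orientation']),o['grip_width'],o['contact_force'])
E
```

```text
27.85 [ 0.50431138 -0.26584396  0.21463931] 84.14864274286504 0.06404893000228717 [-0.25220935 -0.06807825 -0.82645918]
```

View pics/w6.png

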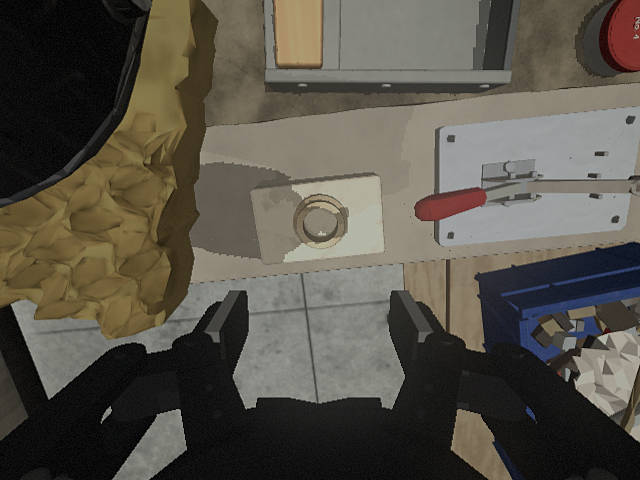

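The collar sits flat at (321,222), in the middle of the block (columns 255–383, rows 175–262). The wedge is still against the jamb, next to the open compartment, so I'm handing in.

```bash
python3 -c "
from h import *
print(ticket.hand_in())"
```

```text
the job is handed in; nothing more can be done
None
```

I propped the hatch open with the wedge, set the bronze collar flat on the middle of the plaster block, and handed in at about 28 s; the hand-in gave no verdict, but the last wrist picture shows wedge and collar in place.

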